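# Show the squeegee's blade edge to the bench camera

## Task

The last small prints came out streaked, so the shortest squeegee needs its blade edge checked for nicks. Lift it out of the rack and hold it up to the tilted bench camera: blade towards the lens, squeegee in line with the camera's axis (not leaning off it), the edge parallel to the two long light bars and its middle at the focus point, 100 mm straight out from the lens glass. Finish while still gripping it there, in the air and still, and leave the camera, the other two squeegees and everything else on the bench undisturbed.

Things in the scene. Friction and masses are not known exactly. Their poses are not given: they have to be found in the camera images.
- short_squeegee: The shortest printing squeegee: 140 mm long, 0.3 kg; wooden handle 26 mm thick, 95 mm high (flat sides up to 82 mm, then rounded), and below it the polyurethane blade, 9 mm thick, standing 35 mm out of the handle. Origin: centre of the handle's underside; y along the length, x across the thickness, z up to the handle's top. Hangs blade down in one of the three slots of the rack, any of them.
- short_squeegee_edge (a point): middle of the short squeegee's blade edge: 35 mm below the body's origin (its -z). Same axes as the body.
- short_squeegee_top (a point): middle of the top of the short squeegee's handle, 95 mm above the body's origin (its +z), 130 mm from the blade edge. Same axes as the body.
- middle_squeegee: Another squeegee, a bystander: 190 mm long, 0.4 kg; wooden handle 26 mm thick, 95 mm high (flat sides up to 82 mm, then rounded), and below it the polyurethane blade, 9 mm thick, standing 35 mm out of the handle. Origin: centre of the handle's underside; y along the length, x across the thickness, z up to the handle's top. Hangs blade down in one of the three slots of the rack, any of them.
- long_squeegee: Another squeegee, a bystander: 240 mm long, 0.5 kg; wooden handle 26 mm thick, 95 mm high (flat sides up to 82 mm, then rounded), and below it the polyurethane blade, 9 mm thick, standing 35 mm out of the handle. Origin: centre of the handle's underside; y along the length, x across the thickness, z up to the handle's top. Hangs blade down in one of the three slots of the rack, any of them.
- rack: Fixed plywood comb rack, 250 (x) by 130 (y) by 100 mm high; origin under its centre. Two comb plates, at y = +-45 mm, have three open slots, 15 mm wide and 50 mm deep, at x = -80, 0 and 80 mm. Squeegees lie along y: the blade hangs in the slots, the handle rests on the combs 100 mm above the bench (its top at 195 mm). It lifts straight up, clear after 40 mm.
- camera: Fixed yoke of the inspection camera: dark steel foot 130 (x) by 190 (y) by 10 mm with two cheeks 85 mm high. They carry the camera head on a level axis along y, 65 mm above the bench. The foot is turned by up to about 20 degrees. Origin: centre of the underside.
- camera_head (a joint): Tilt of the camera head in its yoke, rad: at 0 the lens looks straight up, positive leans it towards the camera's -x (the robot's side). It stands between 0.2 and 0.5, is stiff, and is to be left as it is.
- lens (a point): centre of the lens glass, 30 mm from the tilt axis. The head is a black box 80 (x) by 160 (y) by 40 mm; its flat front has the round metal lens barrel (34 mm across, 10 mm proud) in the middle, and on either side of it a white light bar 150 mm long along y. Axes: z out of the lens along the camera's axis, y along the light bars.
- focus (a point): the focus point in the empty air, 100 mm straight out from the lens glass, 130 mm from the tilt axis. Axes as lens: z away from the camera, y along the light bars. The middle of the short squeegee's edge belongs here, the squeegee's z along this z (blade towards the lens) and its y along this y, either way round.
- ink_tub: A bystander: white lidded plastic ink jar, 84 mm across, 85 mm high, standing loose. Origin: centre of the underside.
- tape_roll: A bystander: roll of masking tape, 104 mm across, 36 mm high, lying flat, loose. Origin: centre of the underside.
- thinner_tin: A bystander: plain steel tin 65 by 105 by 160 mm high (180 with cap and handle), standing loose. Origin: centre of the underside.
- palette_knife: A bystander: ink knife (spatula) lying flat on the bench, loose, 280 mm long along its x, wooden handle to -x, blade 65 mm wide. Origin: where the handle ends, at mid-length, on the bench.

How it is judged:
On the way:
1. the shortest squeegee is gripped and lifted clear of the rack (contact force between short_squeegee and the fingers above 2 N and height (world z) of short_squeegee_edge above 0.105 m and contact force between short_squeegee and rack below 0.05 N), for 0.2 s.
At the end, for the whole second after the job is handed in: Gripped and still in the air, touching nothing else: edge middle within 15 mm of the focus point, blade towards the lens, squeegee within 0.16 rad of the camera's axis and of the light bars' direction; other squeegees still hanging, they and the bystanders within 20 mm of their start (distance between short_squeegee_edge and focus below 0.015 m and angle between the z axis of short_squeegee and the z axis of focus, either way round below 0.16 rad and angle between the y axis of short_squeegee and the y axis of focus, either way round below 0.16 rad and z of short_squeegee_top in the frame of focus above 0.08 m and height (world z) of short_squeegee_edge above 0.14 m and linear speed of short_squeegee below 0.02 m/s and angular speed of short_squeegee below 0.15 rad/s and contact force between short_squeegee and the fingers above 2 N and contact force between short_squeegee and rack below 0.05 N and contact force between short_squeegee and camera below 0.05 N and contact force between short_squeegee and middle_squeegee below 0.05 N and contact force between short_squeegee and long_squeegee below 0.05 N and contact force between short_squeegee and ink_tub below 0.05 N and contact force between short_squeegee and tape_roll below 0.05 N and contact force between short_squeegee and thinner_tin below 0.05 N and contact force between short_squeegee and palette_knife below 0.05 N and distance of each of middle_squeegee, long_squeegee, ink_tub, tape_roll, thinner_tin, palette_knife from where it was at the start of the episode below 0.02 m and angle between each of middle_squeegee, long_squeegee's own z axis and vertical below 0.15 rad); the arm keeps its last pose, push and grip.
It fails at once if another squeegee or a bystander is moved by more than 30 mm (distance of any of middle_squeegee, long_squeegee, ink_tub, tape_roll, thinner_tin, palette_knife from where it was at the start of the episode above 0.03 m).
It fails at once if the camera is knocked out of its setting (its focus point moved by more than 8 mm) (distance of focus from where it was at the start of the episode above 0.008 m).
It fails at once if the camera is struck (more than 5 N) (contact force between camera and anything else above 5 N).
It also fails if it takes over 38 s, if anything falls off the work surface, if the arm or the gripper's body presses on something with over 40 N, if the wrist force passes 120 N, or if a joint passes its speed limit or range.

## Robot

A 6-joint arm with a two-finger parallel gripper is mounted at the origin on the work surface. World frame = base frame: x ahead of the robot, y to its left, z up, the work surface at z = 0. Lengths are in m, angles in rad, forces in N, time in s.
With the tool pointing down it reaches from about 0.2 to 0.875 m from the base axis. Payload 3.4 kg.
Tool frame: the origin (TCP) lies between the finger pads; the fingertips stand 25 mm ahead of it and the grasp point (between the pads) lies 6 mm ahead of it (r.nose_length is the z of the fingertips in the tool frame, in m); z points along the fingers, x is the direction in which the jaws open and shut, and the axes are right-handed (so a half turn about z gives the same grasp; the last joint's range is limited). The gripper opens to 94 mm and grips with 3 to 60 N. Pads are 16 mm wide; open, the fingers measure 119 mm over their backs; the gripper's body (75 mm by 177 mm) begins 78 mm behind the grasp point.
Start: joints at [-1.383, 0.276, 1.505, -0, 1.361, -0.121], TCP at [0.175, -0.548, 0.23] pointing down, gripper open.
Joint ranges: [-2.89, 2.89], [-0.75, 2.08], [0.22, 2.7], [-1.18, 4.32], [0.11, 2.71], [-2.7, 2.7]. Speed limits (rad/s): [2.57, 2.57, 3.14, 3.14, 3.14, 3.14].

## Interface

Orientations are given as a unit quaternion [w, x, y, z].
In Python, from plant import r, gripper_to, inverse_kinematics, vision, models, telemetry gives the robot as it stands. Calls block until the motion is done:
- r.move_to(position, orientation): joint-space move of the TCP to a pose.
- r.move_l(position, rot=None, vel=0.15, guard=None): straight line of the TCP; rot=None keeps the orientation; vel is the mean speed in m/s. With guard (N) it stops when the force on the tool has changed by that much, and returns True; else False.
- r.movej(angles): joint-space move.
- gripper_to(opening, f_grip=None): finger opening in m; f_grip is the grip in N (None keeps the last); returns when the fingers have stopped.
- r.hold(seconds).
- inverse_kinematics(position, orientation): joint angles nearest the present ones, or None.
- vision.snapshot(name): name is "scene" or "top" or "wrist"; returns the picture (400x640x3 uint8, red, green, blue); there is no depth.
- vision.get_calibration(name): a dict with "fx", "fy", "cx", "cy" (pixels), "position" and "orientation" of the camera in the world. Camera axes: x right, y down, z forward; pixel columns grow to the right and rows downward; lengths in m; the calibration is good to about 2 mm. A picture is of the moment at which its call begins: read the wrist's pose just before it. get_calibration takes no time and is no camera call; for the wrist camera it gives the pose at the moment of the call.
A pose or a line that the arm cannot do raises r.PlanningError and nothing moves.
- r.sign_off(): hands the job in, once; it reports no verdict.
Trained networks look in the newest picture that a camera, given by its name, has taken for a name from the list of things; names that differ only in an ending like _2 or _b are one class to them, and where a whole thing is asked for, a point or a joint stands for the part that bears it (a point fixed in the world has none). Each returns a list of dicts, best first, with "score" (0 to 1); they miss things now and then, are a little off and sometimes report something else, mostly with a low value. They report only what shows in the picture. A call takes as long as a camera call.
- models.boxes_of(thing, camera): "at" ([x, y, z] in m, in world coordinates, good to about 4 mm: the middle of the surface that is visible of it).
- models.regions_of(thing, camera): "pixels" (400x640 bool, what is visible of it).
- models.mark_of(thing, camera): "at" ([x, y, z] in m, in world coordinates, good to about 4 mm: a listed point, or the origin of a listed thing).
Readings, each from a call of its own:
- telemetry.current_t(): time.
- telemetry.current_joints(): joint angles.
- telemetry.current_dq(): joint speeds.
- telemetry.current_joint_efforts(): joint torques, N m.
- telemetry.current_ee_pos(): TCP position.
- telemetry.current_tool_rot(): TCP orientation.
- telemetry.current_wrist_force(): force on the tool from outside, world axes, zero at the start.
- telemetry.current_torque(): the same for the moment, N m.
- telemetry.current_opening(): finger opening in m.
Only numpy, scipy, OpenCV 4.12 (cv2) and the standard library are available. Lean on these libraries where they do the work, as an engineer would, in place of code of your own. Each camera call takes 0.05 s, during which the arm holds its last target. There are 200 camera calls.

## Working session

There is one attempt and no reset: what is moved stays moved. The work goes in short steps, each a Python script; the robot and the scene stay as the last script left them, time stands still between calls to the robot, and variables do not carry over. Pictures are saved under pics/ and viewed, about 8 in all and at most 12, crops included, and the job is handed in when it is done.

```bash
mkdir -p pics; ls; python3 - <<'E'
from plant import r,vision,models,telemetry
import cv2,numpy as np
for c in ["scene","top"]:
    im=vision.snapshot(c); cv2.imwrite(f"pics/{c}0.png",im[:,:,::-1])
    k=vision.get_calibration(c); print(c,k)
    for n in ["short_squeegee","short_squeegee_top","middle_squeegee","long_squeegee","rack","camera","lens","focus","camera_head","ink_tub","tape_roll","thinner_tin","palette_knife"]:
        try: print(n,[(np.round(d["at"],4).tolist(),round(d["score"],2)) for d in models.mark_of(n,c)[:3]])
        except Exception as e: print(n,e)
print(telemetry.current_t())
E
```

```text
pics
scene {'fx': 416.93513411841485, 'fy': 416.93513411841485, 'cx': 324.90353484665684, 'cy': 199.58402802888864, 'position': array([ 0.99701807, -0.6661429 ,  0.89325326]), 'orientation': array([-0.35515029,  0.89310697,  0.2535793 , -0.10920508])}
short_squeegee [([0.4597, 0.212, 0.0997], 0.66)]
short_squeegee_top [([0.6033, -0.2097, 0.0942], 0.65), ([0.454, 0.2147, 0.1958], 0.58)]
middle_squeegee [([0.7721, 0.1727, -0.0034], 0.69), ([0.6156, 0.2346, 0.1016], 0.55)]
long_squeegee [([0.5379, 0.224, 0.1003], 0.85)]
rack [([0.5402, 0.2285, -0.0014], 0.96)]
camera [([0.6178, -0.2059, -0.0023], 0.76)]
lens [([0.6011, -0.2054, 0.0943], 0.89)]
focus [([0.7733, 0.1715, -0.0016], 0.52)]
camera_head it knows: camera, focus, ink_tub, lens, long_squeegee, middle_squeegee, palette_knife, rack, short_squeegee, short_squeegee_edge, short_squeegee_top, tape_roll, thinner_tin
ink_tub []
tape_roll [([0.7718, 0.1705, -0.0017], 0.6)]
thinner_tin [([0.7724, 0.0265, 0.001], 0.96), ([0.6002, -0.2052, 0.0924], 0.49), ([0.6182, -0.2044, -0.0005], 0.21)]
palette_knife [([0.4095, -0.3371, -0.0023], 0.85)]

[... 457 characters left out ...]
0.2192, 0.0984], 0.64)]
rack [([0.54, 0.2263, 0.0016], 0.55)]
camera [([0.6119, -0.2031, 0.0031], 0.57)]
lens [([0.6047, -0.202, 0.095], 0.68), ([0.7733, 0.0261, 0.0007], 0.29)]
focus [([0.5803, -0.206, 0.1895], 0.79)]
camera_head it knows: camera, focus, ink_tub, lens, long_squeegee, middle_squeegee, palette_knife, rack, short_squeegee, short_squeegee_edge, short_squeegee_top, tape_roll, thinner_tin
ink_tub [([0.4606, -0.0099, -0.0049], 0.56), ([0.4674, 0.2147, 0.1945], 0.44), ([0.7721, 0.1736, -0.0013], 0.27)]
tape_roll [([0.7721, 0.1746, -0.0003], 0.81)]
thinner_tin [([0.7696, 0.0301, -0.0016], 0.55)]
palette_knife [([0.4099, -0.3394, -0.0003], 0.72), ([0.6052, -0.2003, 0.0951], 0.3)]
1.3
```

View pics/scene0.png

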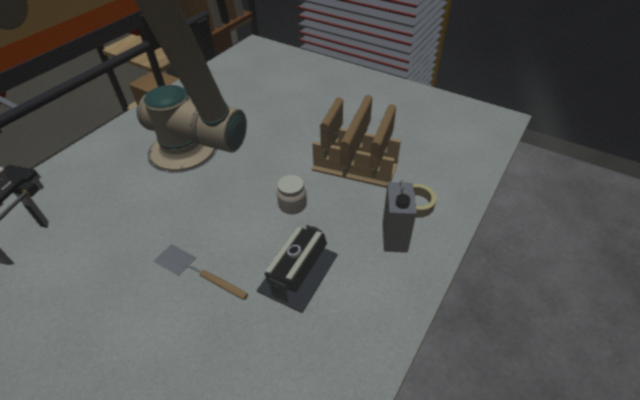

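View pics/top0.png

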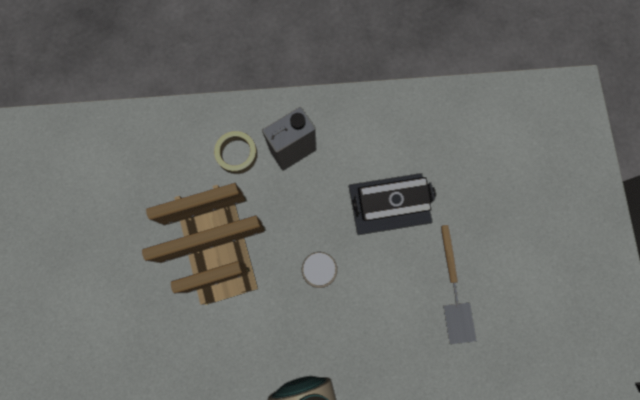

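Short squeegee is in the slot nearest the robot (scene ≈(332,118), top ≈(207,277)); camera is at top ≈(397,199), with the way clear. Now wrist views of the camera and of the rack.

```bash
cat > h.py <<'E'
import numpy as np,cv2
from scipy.spatial.transform import Rotation as R
from plant import r,gripper_to,inverse_kinematics,vision,models,telemetry
def M(q): return R.from_quat(np.roll(q,-1)).as_matrix()
def Q(m): return np.roll(R.from_matrix(m).as_quat(),1)
def down(yaw): return R.from_euler('z',yaw).as_matrix()@np.diag([1.,-1,-1])
def onplane(cal,uv,z):
    d=M(cal["orientation"])@np.array([(uv[0]-cal["cx"])/cal["fx"],(uv[1]-cal["cy"])/cal["fy"],1])
    return cal["position"]+d*(z-cal["position"][2])/d[2]
def project(cal,P):
    p=(np.atleast_2d(P)-cal["position"])@M(cal["orientation"])
    return np.c_[cal["fx"]*p[:,0]/p[:,2]+cal["cx"],cal["fy"]*p[:,1]/p[:,2]+cal["cy"]]
E
python3 - <<'E'
from h import *
p=telemetry.current_ee_pos();T=M(telemetry.current_tool_rot());c=vision.get_calibration("wrist")
off=T.T@(c["position"]-p);print("cam in tool",off,"\n",T.T@M(c["orientation"]),c["fx"])
def look(xy,yaw,z,name,things):
    for y in (yaw,yaw+np.pi):
        t=np.array([*xy,z])-down(y)@[off[0],off[1],0]
        q=inverse_kinematics(t,Q(down(y)))
        if q is not None: break
    print(name,t,y,q); r.movej(q)
    c=vision.get_calibration("wrist"); im=vision.snapshot("wrist"); cv2.imwrite(f"pics/{name}.png",im[:,:,::-1]); np.save(f"pics/{name}.npy",c,allow_pickle=True)
    for n in things: print(n,[(np.round(d["at"],4).tolist(),round(d["score"],2)) for d in models.mark_of(n,"wrist")[:2]])
look((0.56,-0.205),0.1,0.40,"w_cam",["lens","focus","camera","lens","focus","camera"])
look((0.47,0.215),0.162,0.36,"w_rack",["short_squeegee","short_squeegee_top","long_squeegee","rack"])
print(telemetry.current_t())
E
```

```text
cam in tool [ 0.00128553 -0.07674787 -0.1531392 ] 
 [[ 9.99999959e-01 -1.32660977e-04 -2.53492864e-04]
 [ 1.95389225e-04  9.63873032e-01  2.66362048e-01]
 [ 2.08999086e-04 -2.66362087e-01  9.63873018e-01]] 356.51894066545793
w_cam [ 0.56638289 -0.28149279  0.4       ] 0.1 [-5.71194043e-01  3.30804031e-01  1.01993547e+00 -4.44089210e-16
  1.79085316e+00 -6.71194043e-01]
lens [([0.6036, -0.208, 0.0958], 0.84)]
focus [([0.5834, -0.2056, 0.1933], 0.74)]
camera [([0.6103, -0.1998, 0.0017], 0.94)]
lens [([0.6036, -0.208, 0.0958], 0.84)]
focus [([0.5834, -0.2056, 0.1933], 0.74)]
camera [([0.6103, -0.1998, 0.0017], 0.94)]
w_rack [0.48111014 0.13904967 0.36      ] 0.162 [ 1.42326328e-01  1.14867249e-01  1.40058796e+00 -4.44089210e-16
  1.62613744e+00 -1.96736721e-02]
short_squeegee [([0.4512, 0.21, 0.1002], 0.81)]
short_squeegee_top [([0.4612, 0.2127, 0.1961], 0.6), ([0.4633, -0.0158, -0.0054], 0.51)]
long_squeegee [([0.5372, 0.2204, 0.1031], 0.88)]
rack [([0.5336, 0.2261, -0.0015], 0.59)]
5.3083
```

View pics/w_cam.png

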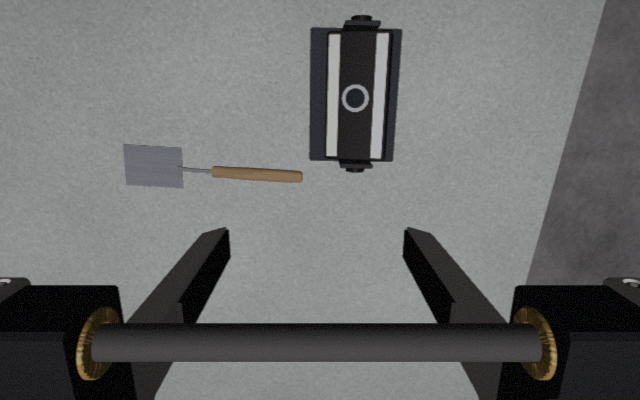

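View pics/w_rack.png

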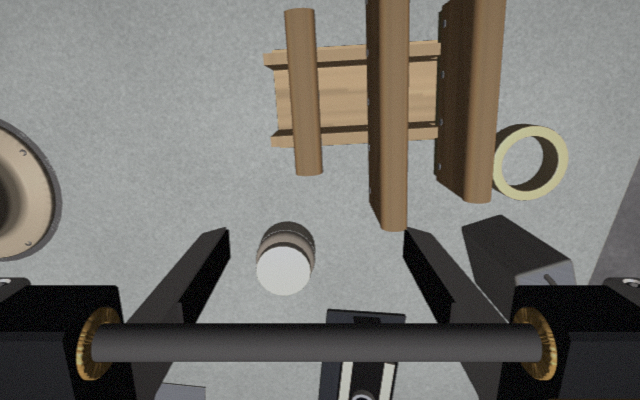

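```bash
python3 - <<'E'
from h import *
from scipy.optimize import least_squares
cw=np.load("pics/w_cam.npy",allow_pickle=True).item();cr=np.load("pics/w_rack.npy",allow_pickle=True).item()
ct=vision.get_calibration("top");cs=vision.get_calibration("scene")
def frames(p):
    Rz=R.from_euler('z',p[2]).as_matrix();H=Rz@R.from_euler('y',-p[3]).as_matrix();o=np.array([p[0],p[1],0])
    return Rz,H,o,o+[0,0,.065]
def res(p):
    Rz,H,o,a=frames(p)
    foot=o+np.array([[-.065,.095,.01],[.065,.095,.01],[.065,-.095,.01],[-.065,-.095,.01]])@Rz.T
    e=[project(cw,foot)-[[312,28],[402,30],[393,161],[309,159]],
     project(cw,a+np.array([[0,.075,.02],[0,-.075,.02],[0,0,.03]])@H.T)-[[359.5,33.5],[355.5,158],[356,98]],
     project(ct,a+H@[0,0,.03])-[397,199],project(cs,a+H@[0,0,.03])-[294,250]]
    m=[(a+H@[0,0,.13]-f)/.004 for f in ([.5803,-.206,.1895],[.5834,-.2056,.1933])]
    return np.r_[np.vstack(e).ravel(),np.ravel(m)]
s=least_squares(res,[.61,-.2,.1,.3],loss="soft_l1");p=s.x
Rz,H,o,a=frames(p);print(p,"focus",a+H@[0,0,.13],"lens",a+H@[0,0,.03],"\n",np.round(res(p),1))
for z in(.195,):
    A=onplane(cr,(301,11),z);B=onplane(cr,(309,172),z);d=A-B;print(A,B,np.linalg.norm(d),(A+B)/2,"yaw",-np.arctan2(d[0],d[1]))
E
```

```text
[ 0.61350794 -0.20515099  0.08009056  0.23494089] focus [ 0.58334283 -0.20757211  0.19142865] lens [ 0.60654676 -0.20570971  0.09417584] 
 [-1.  -1.4  1.9 -1.6  0.6  1.4  0.3  1.8  0.1  0.6 -1.6 -1.3 -0.4  0.2
 -0.2 -1.1 -0.5 -0.2  0.8 -0.4  0.5 -0.  -0.5 -0.5]
[0.44650463 0.27617021 0.195     ] [0.47354603 0.14554545 0.195     ] 0.13339439099569622 [0.46002533 0.21085783 0.195     ] yaw 0.20413239212207462
```

```bash
python3 - <<'E'
from h import *
c=vision.get_calibration("wrist")
d=models.regions_of("short_squeegee","wrist")
for m in d[:2]:
    mk=m["pixels"];print(m["score"],mk.sum())
    v,u=np.nonzero(mk);print(u.min(),u.max(),v.min(),v.max())
    P=np.array([onplane(c,(a,b),.190) for a,b in zip(u,v)])[:,:2].astype(np.float32)
    (ctr,sz,ang)=cv2.minAreaRect(P);print(ctr,sz,ang, "yaw",np.deg2rad(ang))
    mu=P.mean(0);w,V=np.linalg.eigh(np.cov(P.T));dd=V[:,1]*np.sign(V[1,1]);print(mu,-np.arctan2(dd[0],dd[1]))
print(r.nose_length,telemetry.current_wrist_force())
E
```

```text
0.72 4765
284 322 8 175
(0.4591176509857178, 0.2105676382780075) (0.025420930236577988, 0.14107990264892578) 12.425470352172852 yaw 0.2168653687543556
[0.45811638 0.21429092] 0.2182985541365137
0.31 3460
256 315 222 293
(0.46380388736724854, 0.054544880986213684) (0.058519940823316574, 0.0767299011349678) 9.150823593139648 yaw 0.15971200096946486
[0.46383315 0.05522278] -0.03058995685321645
0.025 [-0.54993269  0.76362102 -0.12998314]
```

```bash
python3 - <<'E'
from h import *
q=Q(down(.213)); c=np.array([.459,.211])
H=R.from_euler('z',.080).as_matrix()@R.from_euler('y',-.235).as_matrix();F=np.array([.5833,-.2073,.1914])
Tf=Q(H@np.diag([1.,-1,-1]))
print(inverse_kinematics([*c,.176],q),inverse_kinematics(F+.111*H[:,2],Tf),inverse_kinematics(F+.22*H[:,2],Tf))
gripper_to(.06,f_grip=45)
r.move_to([*c,.28],q)
print(r.move_l([*c,.176],vel=.1,guard=8), telemetry.current_ee_pos())
gripper_to(.015,f_grip=45); print("open",telemetry.current_opening(),telemetry.current_wrist_force())
r.move_l([*c,.20],vel=.05); print(telemetry.current_wrist_force())
r.move_l([*c,.45],vel=.2); print("open",telemetry.current_opening(),telemetry.current_wrist_force(),telemetry.current_torque(),telemetry.current_t())
for n in("scene","top","wrist"):
    cv2.imwrite(f"pics/{n}1.png",vision.snapshot(n)[:,:,::-1])
E
```

```text
[ 2.93073064e-01  2.09874090e-01  1.73837874e+00 -4.44089210e-16
  1.19333982e+00  8.00730638e-02] [-0.56277679  0.1635487   1.51043648  0.14615468  1.28120687 -0.67146928] [-0.59357659  0.10747128  1.32608202  0.14592362  1.52355315 -0.66697252]
False [0.45954249 0.2110873  0.1766681 ]
open 0.02579619379685824 [ 0.48877312 -0.49561625  0.63366943]
[-1.06643812 -0.09999386 -2.24788269]
open 0.025917176152425968 [-0.93518599  0.4013327  -3.72792383] [-0.01105391 -0.09015225 -0.00209394] 10.425
```

View pics/scene1.png

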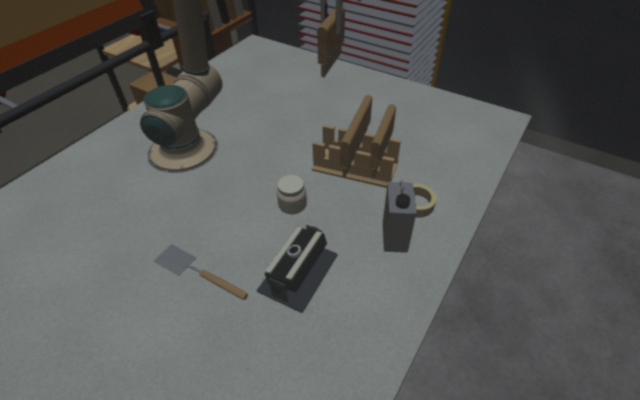

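The squeegee is lifted (scene ≈(328,45)) and the other two still hang. Now to a standoff 100 mm out along the camera axis, then check there.

```bash
python3 - <<'E'
from h import *
H=R.from_euler('z',.080).as_matrix()@R.from_euler('y',-.235).as_matrix();F=np.array([.5833,-.2073,.1914])
Tf=Q(H@np.diag([1.,-1,-1]))
r.move_to(F+.211*H[:,2],Tf); r.hold(.3)
p=telemetry.current_ee_pos();T=M(telemetry.current_tool_rot())
print("expected edge",p+T@[0,0,.111],"top",p+T@[0,0,-.019])
for n in("scene","top","wrist"):
    cv2.imwrite(f"pics/{n}2.png",vision.snapshot(n)[:,:,::-1])
    for k in("short_squeegee_edge","short_squeegee_top","short_squeegee","lens","focus"):
        print(n,k,[(np.round(d["at"],4).tolist(),round(d["score"],2)) for d in models.mark_of(k,n)[:2]])
print(telemetry.current_t())
E
python3 -c "
import cv2,numpy as np
a=cv2.imread('pics/scene2.png')[100:320,180:460];cv2.imwrite('pics/s2c.png',cv2.resize(a,None,fx=2.5,fy=2.5))"
```

```text
expected edge [ 0.56036712 -0.20842298  0.28880697] top [ 0.53017    -0.21086905  0.4152275 ]
scene short_squeegee_edge [([0.5586, -0.2086, 0.2921], 0.82), ([0.5498, -0.2098, 0.3249], 0.21)]
scene short_squeegee_top [([0.5267, -0.2058, 0.4157], 0.95)]
scene short_squeegee []
scene lens [([0.6018, -0.2089, 0.0962], 0.79), ([0.7728, 0.1723, -0.0021], 0.48)]
scene focus [([0.6165, -0.2024, -0.0027], 0.22)]
top short_squeegee_edge [([0.7738, 0.0279, -0.001], 0.32)]
top short_squeegee_top [([0.537, -0.2098, 0.4108], 0.82)]
top short_squeegee [([0.5522, -0.2094, 0.3231], 0.76), ([0.5377, -0.21, 0.4126], 0.63)]
top lens [([0.6072, -0.2014, 0.0921], 0.63), ([0.5814, -0.2055, 0.1885], 0.51)]
top focus [([0.58, -0.2063, 0.1895], 0.63)]
wrist short_squeegee_edge []
wrist short_squeegee_top [([0.5327, -0.209, 0.4168], 0.59)]
wrist short_squeegee [([0.5451, -0.211, 0.3242], 0.71)]
wrist lens []
wrist focus []
13.3667
```

View pics/s2c.png

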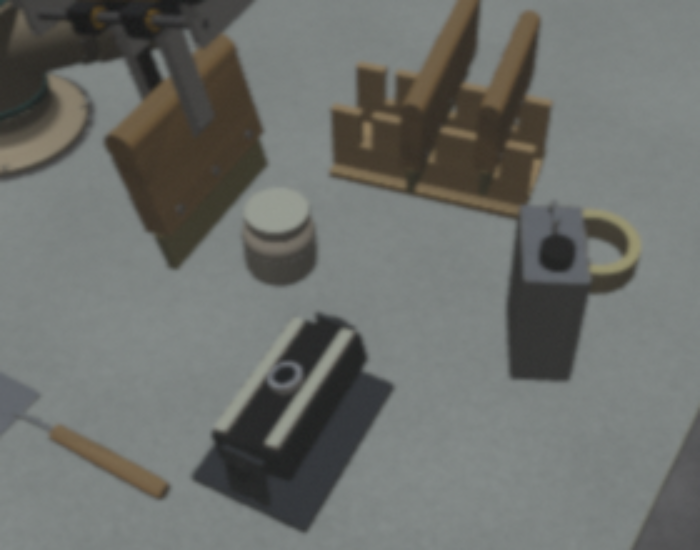

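View pics/wrist2.png

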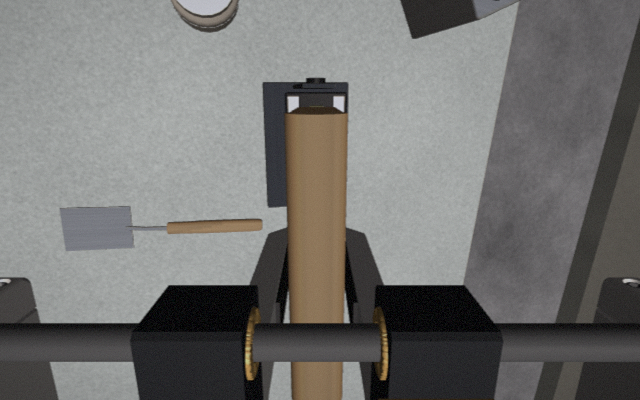

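Edge and top marks agree with the expected ones to about 4 mm, and in the wrist view the bars (288–346, 103) sit symmetric around the handle. Going in.

```bash
python3 - <<'E'
from h import *
H=R.from_euler('z',.080).as_matrix()@R.from_euler('y',-.235).as_matrix();F=np.array([.5833,-.2073,.1914])
print(r.move_l(F+.111*H[:,2],Q(H@np.diag([1.,-1,-1])),vel=.06,guard=8)); r.hold(.5)
p=telemetry.current_ee_pos();T=M(telemetry.current_tool_rot())
print("edge-F",p+T@[0,0,.111]-F,telemetry.current_opening(),telemetry.current_wrist_force())
for n in("scene","top","wrist"):
    cv2.imwrite(f"pics/{n}3.png",vision.snapshot(n)[:,:,::-1])
    for k in("short_squeegee_edge","short_squeegee_top","lens","focus","middle_squeegee","long_squeegee","ink_tub","palette_knife"):
        print(n,k,[(np.round(d["at"],4).tolist(),round(d["score"],2)) for d in models.mark_of(k,n)[:1]])
print(telemetry.current_t())
a=cv2.imread('pics/scene3.png')[100:320,180:460];cv2.imwrite('pics/s3c.png',cv2.resize(a,None,fx=2.5,fy=2.5))
E
```

```text
False
edge-F [-3.73128588e-07 -2.81378710e-05  1.22387972e-05] 0.02551026157358066 [-0.03159872 -0.42173123 -2.49916752]
scene short_squeegee_edge [([0.5773, -0.2092, 0.192], 0.9)]
scene short_squeegee_top [([0.5505, -0.2038, 0.3208], 0.79)]
scene lens [([0.6049, -0.205, 0.0949], 0.7)]
scene focus []
scene middle_squeegee []
scene long_squeegee [([0.5391, 0.2239, 0.1005], 0.65)]
scene ink_tub [([0.4659, -0.0156, -0.0007], 0.73)]
scene palette_knife [([0.4068, -0.3348, 0.0004], 0.92)]
top short_squeegee_edge []
top short_squeegee_top [([0.5594, -0.2059, 0.317], 0.84)]
top lens [([0.6037, -0.2024, 0.0915], 0.61)]
top focus [([0.5819, -0.2054, 0.1929], 0.85)]
top middle_squeegee [([0.6164, 0.2348, 0.0994], 0.68)]
top long_squeegee [([0.5359, 0.2202, 0.0994], 0.69)]
top ink_tub [([0.4621, -0.0129, -0.0008], 0.79)]
top palette_knife [([0.4111, -0.3377, -0.0004], 0.62)]
wrist short_squeegee_edge []
wrist short_squeegee_top [([0.5537, -0.2045, 0.3182], 0.94)]
wrist lens []
wrist focus []
wrist middle_squeegee []
wrist long_squeegee []
wrist ink_tub []
wrist palette_knife [([0.4086, -0.3371, -0.0035], 0.6)]
17.0333
```

View pics/s3c.png

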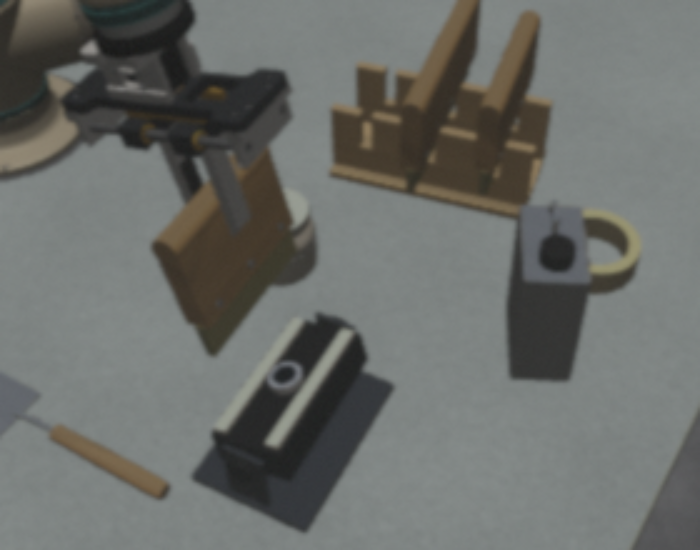

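```bash
python3 - <<'E'
from h import *
H=R.from_euler('z',.080).as_matrix()@R.from_euler('y',-.235).as_matrix();F=np.array([.5833,-.2073,.1914])
c=vision.get_calibration("scene")
print((project(c,F+np.array([[0,-.07,0],[0,.07,0],[0,-.07,.13],[0,.07,.13]])@H.T)-[180,100])*2.5)
print(np.abs(telemetry.current_dq()).max(),telemetry.current_opening())
r.sign_off()
E
```

```text
[[210.56461889 354.81670528]
 [293.10026033 248.34194517]
 [157.95752739 239.88459245]
 [253.08665027 134.62426729]]
0.0012625380883341556 0.025370129510313626
the job is handed in; nothing more can be done
```

The shortest squeegee is out of the rack and held at the focus point, blade towards the lens. I handed the job in at about 17 s of the 38 s allowed; sign-off gives no verdict.

**What I did:** I found the squeegee in the slot nearest the robot and gripped it at mid-length with 45 N. I lifted it straight up and brought it in along the camera's axis. I worked out that axis from the camera's foot, light bars and lens in the pictures: foot turned 0.08 rad, head tilted about 0.235 rad.

**Last checks:**
- **Position:** by the arm's own readings the edge is within 0.1 mm of my estimate of the focus point. Two other estimates differ by a few mm: the network puts the edge about 6 mm from that point and the focus about 3 mm from it. All are inside the 15 mm tolerance.
- **Angle:** where I expected the near blade-edge corner and where the scene picture shows it agree within a pixel. The far end is partly hidden, so I could only judge it roughly. The network marks suggest a lean of up to about 0.04 rad, against 0.16 rad allowed.
- **Grip and stillness:** the jaws are closed on the handle at 25.4 mm and the arm is practically motionless.
- **Everything else:** the other two squeegees still hang in the last picture. They, the camera, the ink tub and the knife show no shift beyond measurement noise. I judged the tin and the tape roll only by eye, and they look unmoved.

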